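Start the clamping nut on a bead-mill agitator shaft

ROBOT

A 6-joint arm with a two-finger parallel gripper is mounted at the origin on the work surface. World frame = base frame: x ahead of the robot, y to its left, z up, the work surface at z = 0. Lengths are in mm, angles in rad, forces in N, time in s.
With the tool pointing down it reaches from about 275 to 725 mm from the base axis. Payload 5.6 kg.
Tool frame: the origin (TCP) lies at the very end of the fingers, on their centre line; the grasp point (between the pads) lies 19 mm behind it (manip.grip_depth is the distance from the TCP to the grasp point, in mm); z points along the fingers, y is the line along which they close (so a half turn about z gives the same grasp; the last joint's range is limited). The gripper opens to 85 mm and grips with 20 to 120 N. Pads are 22 mm wide; open, the fingers measure 114 mm over their backs; the gripper's body (76 mm by 85 mm) begins 54 mm behind the grasp point. The pads swing forward as they close: fully open they stand 13 mm farther back than shut.
Start: joints at [-0.88, 0.255, 0.108, 0, -1.424, -0.285], TCP at [217.133, -505.318, 231.283] pointing down, gripper open.
Joint ranges: [-2.95, 2.95], [-1.21, 1.97], [-1.09, 1.5], [-2.87, 1.71], [-2.94, -0.07], [-3.05, 3.05]. Speed limits (rad/s): [2.57, 2.57, 3.14, 3.14, 3.14, 3.14].

INTERFACE

Orientations are given as a 3x3 rotation matrix whose columns are the frame's x, y, z axes.
In Python, from workcell import status, imaging, manip gives the robot as it stands.
- The arm moves only by the tool play_rows, never from a script. Its argument "targets" is a list of rows, each a list of 7 numbers: the turn, a rotation vector about the tool's x, y, z in degrees, then the shift along the tool's x, y, z in m, then the finger opening in m, from 0 to 0.0854. In form: [[ax, ay, az, dx, dy, dz, jaw], ...]. A call has 1 to 10 rows; each row is the pose to reach, as a shift and turn from the pose commanded when the call began, along the tool's axes at that moment; what a row does not reach only later rows make up. A row lasts 1/8 s, in which the tool goes at most 62.5 mm and 10.7 degrees, less where a joint would pass 70% of its speed; a pose out of reach is approached as far as the arm can. A call with a gripper value outside its range is refused whole. The fingers move at their own pace and stop on an object; "squeeze" is the grip in N (left out, the last holds). Time passes only in rows, so rows that repeat a pose let the fingers close. It gives the time, the measured TCP pose, the force, the opening and the grip force at its end, in the units of the state.
- status.read_state(): the state, without advancing time (a new reading comes with each control period).
- imaging.capture(name): name is "side" or "top"; returns a dict with "color" (480x640x3 uint8, red, green, blue), "intrinsics" (3x3 intrinsics, pixels), "D" ([k1, k2, p1, p2, k3] as OpenCV has them; the pictures are not rectified), "xyz" and "orientation" of the camera in the world. Camera axes: x right, y down, z forward; pixel columns grow to the right and rows downward; lengths in mm; the calibration is good to about 2 mm. A picture is of the moment at which its call begins. There is no depth.
- manip.finish_job(): hands the job in; it is judged then, once.
The state is a dict: "clock": time; "joint_positions": joint angles; "dq": joint speeds; "effort": joint torques, N m; "position": TCP position; "tool_rot": TCP orientation; "force": force on the tool from outside, world axes, zero at the start; "ft_torque": the same for the moment, N m; "opening": finger opening in mm; "finger_force": force on a finger pad.
Only numpy, scipy, OpenCV 4.12 (cv2) and the standard library are available. Lean on these libraries where they do the work, as an engineer would, in place of code of your own. Each camera call takes 0.05 s, during which the arm holds its last target. There are 200 camera calls.

TASK

Finish stacking the bead mill's agitator shaft: slide the spoked grinding disc, then the steel spacer sleeve, down the upright shaft until each is fully home. Then set the hex nut square on the shaft's thread, flange down, and with it resting on the thread turn it backward (counter-clockwise from above) until you feel it drop off the thread's start, then forward (clockwise) one full turn, so that it is started but not run down, and finish still gripping the nut there. Leave the jar, the wrench and the screwdriver where they are.

Things in the scene. Friction and masses are not known exactly. Their poses are not given: they have to be found in the camera images.
- shaft: Fixed. Bead-mill shaft upright in an aluminium block (110 x 110 x 30 mm). Origin: centre of the block's underside, on the shaft's axis, z up. Already on it: a disc (60 mm across) and above it a sleeve (38 mm across), whose flat top, 64 mm up, is the seat. Above the seat: plain, 25 mm across, to 86 mm; thread to 111 mm; pilot 16.8 mm across to 116 mm; cone to the tip, 10 mm across, at 123 mm.
- seat (a point): Centre of the seat, on the shaft's axis, 64 mm above the bench. Fully home, the disc's underside lies here, and the sleeve's underside 10 mm higher.
- disc: Loose. Off-white spoked grinding disc, 60 mm across, 10 mm thick, bore 27 mm, hub 39 mm across, five spokes and a 5.5 mm wide rim; about 60 g; lies flat on the bench. Origin: centre of its underside, z up.
- sleeve: Loose. Plain steel spacer sleeve, 38 mm outside, bore 27 mm, 18 mm high; about 80 g; stands on the bench. Origin: centre of its underside, z along its axis, up. Home on the disc, its top is 92 mm above the bench.
- nut: Loose. Steel hex nut, 110 g, flange down: flange 44 mm across, 4 mm thick; hexagon 36 mm over flats from 4 to 24 mm up, flats facing its own +x and every 60 deg; open bore, mouth countersunk to 31 mm, 18.5 mm inside the thread. Origin: centre of its underside, z up. Its thread begins on its +x side, ridge centre 5 mm up. The thread is self-locking, with 1 mm of axial play, and turns easily.
- nut_dot (a point): Dark punch dot on the nut's top, 15.5 mm from its axis towards its +x. Nut resting on the thread, dot an angle a clockwise of the shaft's dot: underside at 107.5 mm minus 6 mm x a/360deg. Turned back (counter-clockwise) it climbs; just after the dots pass (5 to 15 deg) it drops 6 mm, to 101.6 mm. From there clockwise it screws on, 6 mm down a turn: one turn on, underside at about 95.5 mm.
- thread_start (a point): Upper end of the shaft's single right-hand thread: 10.6 mm from the axis towards the shaft's own +x, 110 mm up; a dark punch dot on the tip's face shows this side. Thread 23.7 mm outside, pitch 6 mm, core 16.8 mm, round ridge 2.5 mm thick; from here it runs down clockwise seen from above.
- jar: Bystander. Closed clear jar of beads, 66 mm across, 85 mm high, about 0.35 kg; origin: centre of its underside.
- wrench: Bystander. Flat steel wrench 190 mm long, 38 mm wide at the jaws, 8 mm thick, lying along its own x; origin: middle of its underside.
- driver: Bystander. Screwdriver 200 mm long, 26 mm thick black handle, lying along its own x; origin: middle of its underside.
There are look-alikes about, which are no part of the job. What is shaped like the nut but brown, green or purple is not meant.

How it is judged:
By the outcome, as a careful person would: the job done as asked, in the order asked, and still so for the second after the job is handed in, while the arm keeps its last pose, push and grip.
It also fails if it takes over 72 s, if anything falls off the work surface, if the arm or the gripper's body presses on something with over 40 N, if the wrist force passes 120 N, or if a joint passes its speed limit or range.

## Working session

There is one attempt and no reset: what is moved stays moved. The work goes in short steps, Python scripts to look and compute and a tool call to move; the robot and the scene stay as the last step left them, time stands still between calls to the robot, and variables do not carry over. Pictures are saved under pics/ and viewed, at most 10 in all, crops included, and the job is handed in when it is done.

Besides the shell and the picture viewer there is one more tool, called after "Request:" as name([rows], argument=value, ...), one row to a line, values as JSON. play_rows: Moves the arm, as the interface text tells. Its arguments: {"type":"object","properties":{"targets":{"type":"array"},"squeeze":{"type":"number"}},"required":["targets"]}

```bash
mkdir -p pics; ls; python3 - <<'E'
from workcell import status, imaging, manip
import cv2,numpy as np
s=status.read_state()
for k,v in s.items(): print(k,np.round(v,3).tolist())
for n in("side","top"):
    c=imaging.capture(n); cv2.imwrite(f"pics/{n}0.png",c["color"][:,:,::-1])
    for k in("intrinsics","D","xyz","orientation"): print(n,k,np.round(c[k],4).tolist())
E
```

```text
pics
clock 0.0
joint_positions [-0.88, 0.256, 0.107, -0.0, -1.424, -0.285]
dq [-0.0, 0.0, -0.0, 0.0, 0.001, 0.001]
effort [0.002, -38.663, 23.794, 5.365, -0.006, -0.0]
position [216.967, -504.853, 230.361]
tool_rot [[-0.919, -0.395, -0.001], [-0.395, 0.919, 0.002], [0.0, 0.002, -1.0]]
force [-0.06, -0.409, -0.577]
ft_torque [0.037, 0.039, 0.005]
finger_force 0.0
opening 85.414
side intrinsics [[522.5475, 0.0, 315.9803], [0.0, 522.5475, 242.7972], [0.0, 0.0, 1.0]]
side D [-0.0926, 0.0, 0.0, 0.0, 0.0]
side xyz [326.9576, 567.6438, 876.6909]
side orientation [[-0.9242, -0.2912, 0.247], [-0.3817, 0.7209, -0.5784], [-0.0097, -0.6289, -0.7774]]
top intrinsics [[478.5462, 0.0, 324.3672], [0.0, 478.5462, 235.4749], [0.0, 0.0, 1.0]]
top D [-0.0683, 0.0, 0.0, 0.0, 0.0]
top xyz [459.75, 9.9013, 848.0926]
top orientation [[0.0089, -0.9918, 0.1275], [-0.9993, -0.0135, -0.0357], [0.0371, -0.1271, -0.9912]]
```

View pics/side0.png

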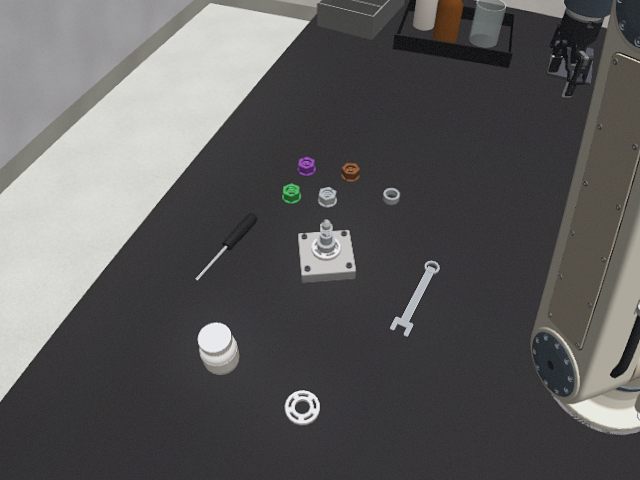

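View pics/top0.png

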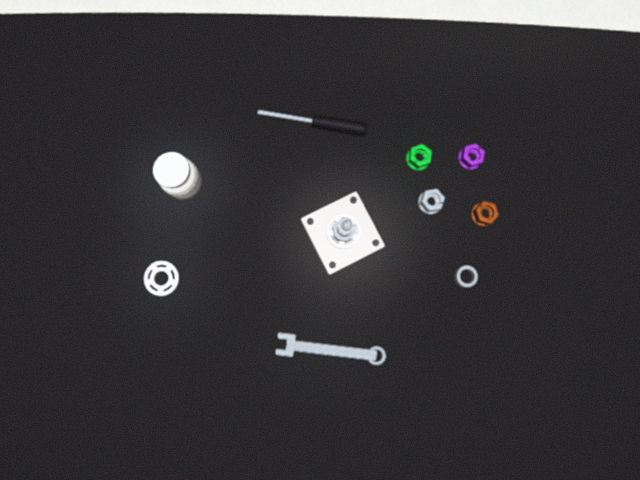

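Side: disc (302,407), shaft (327,240), steel nut (328,197), sleeve (391,196). Top: disc (161,278), shaft (344,232), nut (432,201), sleeve (466,276). Next: blob measurement and enlarged crops.

```bash
cat > h.py <<'E'
from workcell import status, imaging, manip
import cv2,numpy as np
def grab(n,k=1):
    cs=[imaging.capture(n) for _ in range(k)]; c=cs[0]
    c["color"]=np.mean([x["color"].astype(float) for x in cs],0).astype(np.uint8); return c
def ray(c,uv):
    p=cv2.undistortPoints(np.array(uv,float).reshape(-1,1,2),c["intrinsics"],np.array(c["D"])).reshape(-1,2)
    d=np.c_[p,np.ones(len(p))]@np.array(c["orientation"]).T
    return np.array(c["xyz"]),d/np.linalg.norm(d,axis=1)[:,None]
def plane(c,uv,z):
    o,d=ray(c,uv); return o+d*((z-o[2])/d[:,2])[:,None]
def tri(c1,u1,c2,u2):
    o1,d1=ray(c1,u1);o2,d2=ray(c2,u2);d1,d2=d1[0],d2[0]
    t=np.linalg.lstsq(np.c_[d1,-d2],o2-o1,rcond=None)[0]
    a,b=o1+t[0]*d1,o2+t[1]*d2; return (a+b)/2,np.linalg.norm(a-b)
def proj(c,P):
    R=np.array(c["orientation"]); 
    return cv2.projectPoints(np.array(P,float).reshape(-1,1,3),cv2.Rodrigues(R.T)[0],-R.T@np.array(c["xyz"]),c["intrinsics"],np.array(c["D"]))[0].reshape(-1,2)
def blobs(img,x0,y0,x1,y1,th=90):
    g=img[y0:y1,x0:x1].min(2); cs,_=cv2.findContours((g>th).astype(np.uint8),cv2.RETR_EXTERNAL,cv2.CHAIN_APPROX_NONE)
    return [(c.reshape(-1,2)+[x0,y0]).astype(np.float32) for c in cs if cv2.contourArea(c)>30]
E
python3 - <<'E'
from h import *
S=grab("side",4);T=grab("top",4)
np.save("S.npy",S,allow_pickle=True);np.save("T.npy",T,allow_pickle=True)
R={"disc":((270,380,335,435),(135,250,190,305)),"sleeve":((375,180,410,210),(450,260,485,292)),"nut":((312,180,342,212),(415,185,448,218))}
for n,(a,b) in R.items():
    e=[]
    for c,r in((S,a),(T,b)):
        q=max(blobs(c["color"],*r),key=cv2.contourArea); el=cv2.fitEllipse(q); e.append(el[0]); print(n,np.round(el[0],1),np.round(el[1],1),round(el[2]),cv2.contourArea(q))
    p,g=tri(S,e[0],T,e[1]); print("  tri",p.round(1),"gap",g.round(1))
    for z in (5,9,18,24): print("   z",z,plane(S,e[0],z)[0,:2].round(1),plane(T,e[1],z)[0,:2].round(1))
def cr(c,x,y,w,h,k): return cv2.resize(c["color"][y:y+h,x:x+w,::-1],(w*k,h*k),interpolation=cv2.INTER_CUBIC)
a=np.vstack([np.hstack([cr(S,297,215,60,60,6),cr(T,315,202,60,60,6)]),np.hstack([cr(S,310,180,36,36,6),cr(S,373,178,36,36,6)]+[np.zeros((216,288,3),np.uint8)])])
b=np.hstack([cr(T,414,183,36,36,6)]); a[360:,432:648]=b
cv2.imwrite("pics/c1.png",a)
E
```

```text
disc [301.8 407. ] [34.2 34.9] 86 934.5
disc [160.7 277.9] [35.  36.3] 27 997.0
  tri [488.5 265.2   5.3] gap 2.0
   z 5 [487.5 264.8] [489.5 265.5]
   z 9 [486.8 266.2] [489.3 264.3]
   z 18 [485.1 269.4] [489.  261.6]
   z 24 [484.  271.4] [488.8 259.8]
sleeve [391.2 195.2] [15.3 16.6] 135 194.5
sleeve [466.6 275.9] [21.4 22. ] 161 368.0
  tri [ 497.4 -275.6    6.5] gap 2.6
   z 5 [ 496.4 -277.3] [ 498.7 -275.7]
   z 9 [ 495.7 -273.4] [ 498.6 -274.4]
   z 18 [ 493.9 -264.7] [ 498.1 -271.3]
   z 24 [ 492.8 -258.9] [ 497.9 -269.3]
nut [327.1 196.8] [18.7 20.4] 174 292.0
nut [430.8 201. ] [23.9 26.8] 52 499.0
  tri [ 631.8 -212.2   10. ] gap 2.4
   z 5 [ 632.3 -216.8] [ 634.  -213.4]
   z 9 [ 630.9 -213.2] [ 633.2 -212.3]
   z 18 [ 627.8 -205.1] [ 631.3 -209.9]
   z 24 [ 625.7 -199.7] [ 630.1 -208.3]
```

View pics/c1.png

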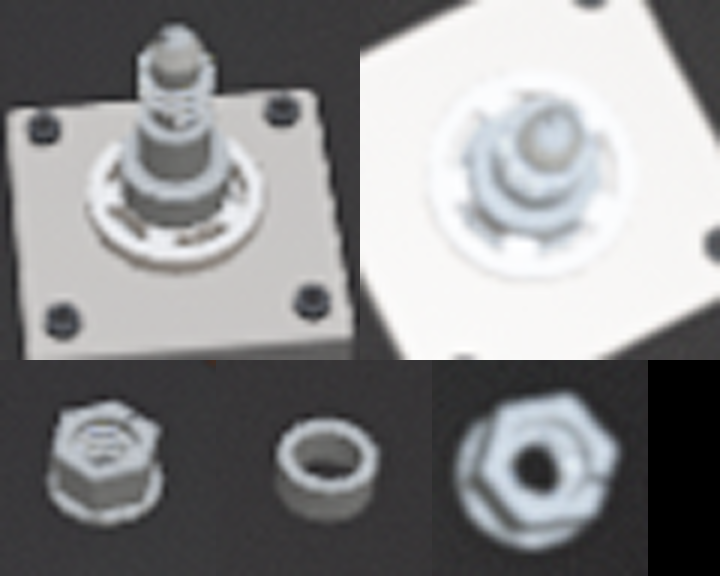

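Crops show the block with 4 holes and the shaft tip at about side (326,221) and top (347,224). The nut's bright hex top is clear, but the dots aren't obvious yet.

```bash
python3 - <<'E'
from h import *
S=np.load("S.npy",allow_pickle=True).item();T=np.load("T.npy",allow_pickle=True).item()
def holes(c,pts,w=7):
    o=[]
    for x,y in pts:
        g=c["color"][y-w:y+w+1,x-w:x+w+1].max(2).astype(float); m=np.clip(150-g,0,None)
        yy,xx=np.mgrid[-w:w+1,-w:w+1]; m[np.hypot(xx,yy)>5]=0
        o.append([x+(m*xx).sum()/m.sum(),y+(m*yy).sum()/m.sum()])
    return np.array(o)
hs=holes(S,[(304,237),(344,234),(307,268),(349,265)]);ht=holes(T,[(354,200),(310,221),(376,243),(332,265)])
print(hs.round(1).tolist(),ht.round(1).tolist())
for c,h in((S,hs),(T,ht)):
    P=plane(c,h,30);print(P.round(1).tolist(),"centre",P.mean(0).round(1))
A=plane(S,hs,30);B=plane(T,ht,30)
for i,a in enumerate(A):
    j=np.argmin(np.linalg.norm(B-a,axis=1)); print("tri hole",tri(S,hs[i],T,ht[j])[0].round(1))
print("tip",tri(S,(326.3,221.3),T,(347,224.5)))
def cr(c,x,y,w,h,k):
    a=c["color"][y:y+h,x:x+w,::-1].astype(float); lo,hi=np.percentile(a,2),np.percentile(a,99.5); a=np.clip((a-lo)/(hi-lo)*255,0,255).astype(np.uint8)
    return cv2.resize(a,(w*k,h*k),interpolation=cv2.INTER_LANCZOS4)
cv2.imwrite("pics/c2.png",np.vstack([np.hstack([cr(S,317,213,20,16,18),cr(T,337,216,20,16,18)]),np.hstack([cr(S,315,184,24,18,15),cr(T,418,186,24,18,15)]) ]))
E
```

```text
[[303.9, 235.9], [343.6, 232.9], [307.0, 268.3], [348.6, 265.1]] [[352.9, 199.6], [309.8, 220.9], [375.2, 242.3], [331.9, 264.4]]
[[626.8, -70.0, 30.0], [552.1, -109.0, 30.0], [587.7, 5.3, 30.0], [513.0, -33.4, 30.0]] centre [569.9 -51.8  30. ]
[[628.9, -68.8, 30.0], [590.1, 5.9, 30.0], [554.4, -107.7, 30.0], [515.2, -33.0, 30.0]] centre [572.1 -50.9  30. ]
tri hole [627.5 -68.9  31.4]
tri hole [ 553.  -107.8   31.4]
tri hole [588.8   5.6  30.4]
tri hole [514.1 -33.2  30. ]
tip (array([569.93048777, -51.2171253 , 120.90616665]), np.float64(1.8132326020888194))
```

View pics/c2.png

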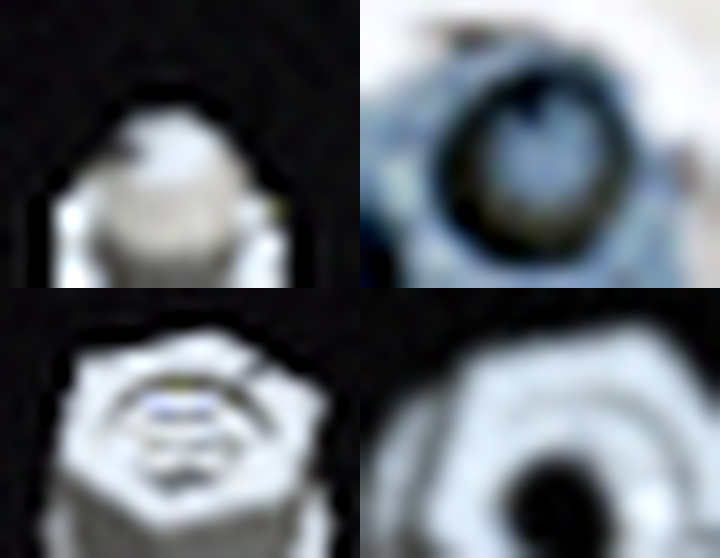

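Shaft dot is at side (324.2,221.2) and top (346.2,221.7), which puts the shaft's +x yaw at about 27° (it agrees with the block's axes). Nut dot is at side (332.2,189.1) and top (442,202.7).

```bash
python3 - <<'E'
from h import *
S=np.load("S.npy",allow_pickle=True).item();T=np.load("T.npy",allow_pickle=True).item()
b=np.array([1.1,.4,0])
for th in (110,130,150,170):
    e=[]
    for c,r in((S,(375,180,410,212)),(T,(450,260,485,292))):
        q=max(blobs(c["color"],*r,th=th),key=cv2.contourArea); el=cv2.fitEllipse(cv2.convexHull(q)); e.append(el[0]); print(th,np.round(el[0],1),np.round(el[1],1))
    print(tri(S,e[0],T,e[1])[0].round(1),plane(S,e[0],18)[0].round(1)+b,plane(T,e[1],18)[0].round(1)-b)
# nut
for n,s,t in(("dot",(332.2,189.1),(442,202.7)),("cent",(328,193.5),(433.3,198.8))):
    print(n,tri(S,s,T,t)[0].round(1),plane(S,s,24)[0].round(1)+b,plane(T,t,24)[0].round(1)-b)
for th in (130,160,190):
    q=max(blobs(T["color"],415,185,448,218,th=th),key=cv2.contourArea);h=cv2.convexHull(q)
    print(th,"minarea",cv2.minAreaRect(h)); P=cv2.approxPolyDP(h,2,True).reshape(-1,2); W=(plane(T,P,24)-b)[:,:2]; print(W.round(0).tolist())
# predicted dot yaw check of the sleeve radius etc.
E
```

```text
110 [391.3 193.7] [12.3 16.7]
110 [466.7 275.8] [21.2 22.2]
[ 497.2 -273.3   13.8] [ 496.3 -269.1   18. ] [ 497.2 -271.9   18. ]
130 [391.2 193.6] [12. 16.]
130 [466.8 275.9] [20.5 21.3]
[ 497.3 -273.4   13.9] [ 496.6 -269.2   18. ] [ 497.1 -272.1   18. ]
150 [391.2 193.6] [11.3 15.5]
150 [466.7 275.8] [19.9 20.9]
[ 497.3 -273.2   14.3] [ 496.5 -269.4   18. ] [ 497.2 -272.    18. ]Traceback (most recent call last):
  File "<stdin>", line 7, in <module>
ValueError: max() iterable argument is empty
```

```bash
cat >> h.py <<'E'
def go(x,y,z,yaw=None):
    "shift in tool axes (m) from measured pose to target TCP; yaw: desired world angle (deg) of tool y"
    s=status.read_state(); R=np.array(s["tool_rot"]); p=np.array(s["position"])
    d=R.T@(np.array([x,y,z])-p)/1000
    ya=np.degrees(np.arctan2(R[1,1],R[0,1])); out="shift %s  yaw_y %.1f tilt %s"%(d.round(4).tolist(),ya,R[:2,2].round(4).tolist())
    if yaw is not None: out+="  az(+cw) %.1f"%(((ya-yaw)+90)%180-90)
    print("t%.2f pos %s F %s T %s op %.1f gf %.1f q1 %.2f q6 %.2f"%(s["clock"],p.round(1).tolist(),np.round(s["force"],1).tolist(),np.round(s["ft_torque"],2).tolist(),s["opening"],s["finger_force"],s["joint_positions"][0],s["joint_positions"][5])); print(out)
E
python3 - <<'E'
from h import *
go(488.5,265.2,180)
S=np.load("S.npy",allow_pickle=True).item();T=np.load("T.npy",allow_pickle=True).item()
b=np.array([1.1,.4,0])
for n,s,t in(("dot",(332.2,189.1),(442,202.7)),("cent",(328,193.5),(433.3,198.8))):
    print(n,tri(S,s,T,t)[0].round(1),plane(S,s,24)[0].round(1)+b,plane(T,t,24)[0].round(1)-b)
for th in (110,130,150):
    for c,r,k in ((T,(415,185,448,218),-1),(S,(312,180,342,212),1)):
        for q in blobs(c["color"],*r,th=th):
            h=cv2.convexHull(q); P=cv2.approxPolyDP(h,1.5,True).reshape(-1,2); W=(plane(c,P,24)+k*b)[:,:2]; print(th,k,W.round(0).tolist())
E
```

```text
t0.50 pos [217.1, -505.3, 231.3] F [0.2, -0.1, -0.6] T [0.01, -0.01, 0.0] op 85.5 gf 0.0 q1 -0.88 q6 -0.28
shift [-0.5535, 0.6008, 0.0513]  yaw_y 113.2 tilt [0.0, 0.0001]
dot [ 626.4 -229.6   21. ] [ 625.  -226.6   24. ] [ 626.2 -228.9   24. ]
cent [ 632.3 -214.8   18.9] [ 628.7 -209.9   24. ] [ 633.  -213.3   24. ]
110 -1 [[651.0, -220.0], [637.0, -233.0], [618.0, -227.0], [609.0, -218.0], [606.0, -207.0], [611.0, -194.0], [620.0, -187.0], [638.0, -188.0], [649.0, -200.0]]
110 1 [[632.0, -231.0], [615.0, -224.0], [602.0, -192.0], [608.0, -176.0], [625.0, -170.0], [640.0, -177.0], [651.0, -210.0], [648.0, -221.0]]
130 -1 [[651.0, -220.0], [635.0, -233.0], [618.0, -227.0], [607.0, -212.0], [611.0, -194.0], [621.0, -187.0], [636.0, -188.0], [649.0, -202.0]]
130 1 [[634.0, -230.0], [617.0, -223.0], [603.0, -195.0], [612.0, -175.0], [636.0, -175.0], [651.0, -216.0]]
150 -1 [[651.0, -219.0], [638.0, -231.0], [617.0, -225.0], [614.0, -205.0], [629.0, -193.0], [647.0, -200.0]]
150 1 [[617.0, -223.0], [613.0, -208.0], [624.0, -193.0], [646.0, -198.0], [650.0, -213.0], [634.0, -230.0]]
```

Request:
play_rows([
  [0, 0, 0, -0.5535, 0.6008, 0.0513, 0.07],
  [0, 0, 0, -0.5535, 0.6008, 0.0513, 0.07],
  [0, 0, 0, -0.5535, 0.6008, 0.0513, 0.07],
  [0, 0, 0, -0.5535, 0.6008, 0.0513, 0.07],
  [0, 0, 0, -0.5535, 0.6008, 0.0513, 0.07],
  [0, 0, 0, -0.5535, 0.6008, 0.0513, 0.07],
  [0, 0, 0, -0.5535, 0.6008, 0.0513, 0.07],
  [0, 0, 0, -0.5535, 0.6008, 0.0513, 0.07],
  [0, 0, 0, -0.5535, 0.6008, 0.0513, 0.07],
  [0, 0, 0, -0.5535, 0.6008, 0.0513, 0.07],
])

```text
clock: 1.75
position: [424.7, 85.3, 192.5]
tool_rot: [[-0.918, -0.396, 0.001], [-0.396, 0.918, 0.0], [-0.001, -0.0, -1.0]]
force: [0.6, -1.1, 0.7]
opening: 69.7
finger_force: 0.0
```

```bash
python3 -c "
from h import *
go(488.5,265.2,25)"
```

```text
t1.75 pos [424.7, 85.3, 192.5] F [0.6, -1.1, 0.7] T [-0.11, -0.19, 0.04] op 69.7 gf 0.0 q1 0.56 q6 -1.73
shift [-0.1295, 0.14, 0.1676]  yaw_y 113.3 tilt [0.0013, 0.0005]
```

Request:
play_rows([
  [0, 0, 0, -0.1295, 0.14, 0.06, 0.07],
  [0, 0, 0, -0.1295, 0.14, 0.1, 0.07],
  [0, 0, 0, -0.1295, 0.14, 0.14, 0.07],
  [0, 0, 0, -0.1295, 0.14, 0.1676, 0.07],
  [0, 0, 0, -0.1295, 0.14, 0.1676, 0.07],
  [0, 0, 0, -0.1295, 0.14, 0.1676, 0.07],
  [0, 0, 0, -0.1295, 0.14, 0.1676, 0.07],
])

```text
clock: 2.62
position: [489.1, 262.9, 26.8]
tool_rot: [[-0.919, -0.395, 0.003], [-0.395, 0.919, 0.002], [-0.004, 0.001, -1.0]]
force: [1.0, -0.1, 0.6]
opening: 70.0
finger_force: 0.0
```

```bash
python3 -c "
from h import *
go(488.5,265.2,-1)
for n in ('side','top'):
    c=grab(n,2); cv2.imwrite('pics/d_%s.png'%n,c['color'][:,:,::-1])
    print(proj(c,[488.5,265.2,10]))
a=cv2.imread('pics/d_side.png');b=cv2.imread('pics/d_top.png')
cv2.imwrite('pics/d.png',np.hstack([cv2.resize(a[360:460,250:350],(400,400)),cv2.resize(b[230:330,110:210],(400,400))]))"
```

```text
t2.62 pos [489.1, 262.9, 26.8] F [1.0, -0.1, 0.6] T [-0.05, -0.03, -0.04] op 70.0 gf 0.0 q1 0.78 q6 -1.94
shift [-0.0002, 0.0023, 0.0278]  yaw_y 113.2 tilt [0.0029, 0.0021]
[[301.14015582 405.92282059]]
[[159.99102684 278.3330245 ]]
```

View pics/d.png

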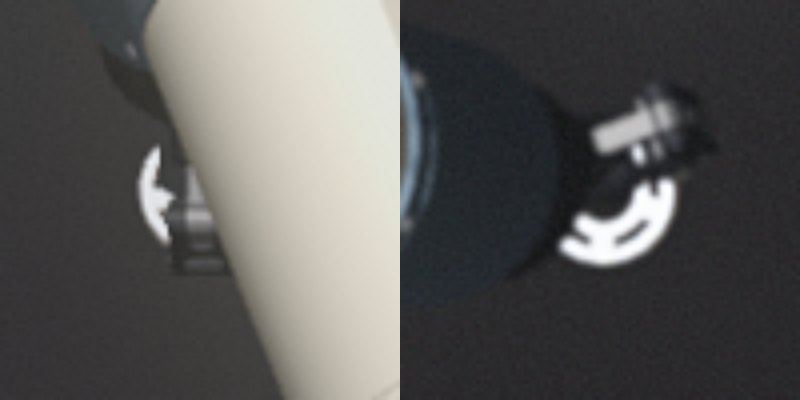

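The arm hides most of the disc, but the visible finger sits just outside the rim at top (275,265). Now I'll feel my way down.

Request:
play_rows([
  [0, 0, 0, 0, 0.002, 0.012, 0.07],
  [0, 0, 0, 0, 0.002, 0.02, 0.07],
  [0, 0, 0, 0, 0.002, 0.024, 0.07],
  [0, 0, 0, 0, 0.002, 0.025, 0.07],
  [0, 0, 0, 0, 0.002, 0.025, 0.07],
])

```text
clock: 3.45
position: [487.4, 264.7, -0.5]
tool_rot: [[-0.919, -0.395, 0.0], [-0.395, 0.919, -0.0], [-0.0, -0.0, -1.0]]
force: [0.6, -0.5, 1.0]
opening: 69.8
finger_force: 0.0
```

```bash
python3 -c "
from h import *
go(488.5,265.2,-1)"
```

```text
t3.45 pos [487.4, 264.7, -0.5] F [0.6, -0.5, 1.0] T [0.06, -0.02, 0.0] op 69.8 gf 0.0 q1 0.78 q6 -1.94
shift [-0.0012, 0.0001, 0.0005]  yaw_y 113.3 tilt [0.0001, -0.0]
```

Request:
play_rows([
  [0, 0, 0, -0.001, 0, 0.0015, 0.065],
  [0, 0, 0, -0.001, 0, 0.003, 0.065],
  [0, 0, 0, -0.001, 0, 0.003, 0.065],
])

```text
clock: 3.82
position: [488.2, 264.9, -3.6]
tool_rot: [[-0.919, -0.395, -0.0], [-0.395, 0.919, -0.0], [0.0, -0.0, -1.0]]
force: [-0.1, -0.2, -0.8]
opening: 65.0
finger_force: 0.0
```

```bash
python3 -c "
from h import *
go(488.5,265.2,-1)"
```

```text
t3.83 pos [488.2, 264.9, -3.6] F [-0.1, -0.2, -0.8] T [-0.07, -0.05, -0.01] op 65.0 gf 0.0 q1 0.78 q6 -1.94
shift [-0.0004, 0.0001, -0.0026]  yaw_y 113.2 tilt [-0.0001, -0.0001]
```

Request:
play_rows([
  [0, 0, 0, 0, 0, 0.0, 0.055],
  [0, 0, 0, 0, 0, 0.0, 0.055],
  [0, 0, 0, 0, 0, 0, 0.055],
  [0, 0, 0, 0, 0, 0, 0.055],
], squeeze=45)

```text
clock: 4.32
position: [488.4, 265.1, -2.8]
tool_rot: [[-0.919, -0.395, 0.001], [-0.395, 0.919, 0.0], [-0.001, -0.0, -1.0]]
force: [-2.3, 0.4, 5.0]
opening: 56.8
finger_force: 48.2
```

```bash
python3 -c "
from h import *
go(571,-51.3,190)"
```

```text
t4.33 pos [488.4, 265.1, -2.8] F [-2.3, 0.4, 5.0] T [-0.26, 0.65, -0.07] op 56.8 gf 48.2 q1 0.78 q6 -1.94
shift [0.0489, -0.3233, -0.1928]  yaw_y 113.3 tilt [0.0006, 0.0002]
```

Request:
play_rows([
  [0, 0, 0, 0, 0, -0.02, 0.055],
  [0, 0, 0, 0, 0, -0.06, 0.055],
  [0, 0, 0, 0, 0, -0.12, 0.055],
  [0, 0, 0, 0, 0, -0.193, 0.055],
  [0, 0, 0, 0, -0.06, -0.193, 0.055],
  [0, 0, 0, 0.02, -0.12, -0.193, 0.055],
  [0, 0, 0, 0.03, -0.18, -0.193, 0.055],
  [0, 0, 0, 0.035, -0.23, -0.193, 0.055],
  [0, 0, 0, 0.035, -0.23, -0.193, 0.055],
  [0, 0, 0, 0.035, -0.23, -0.193, 0.055],
])

```text
clock: 5.58
position: [546.6, 39.9, 189.1]
tool_rot: [[-0.919, -0.394, -0.001], [-0.394, 0.919, 0.0], [0.001, 0.0, -1.0]]
force: [0.1, -0.2, -0.8]
opening: 57.3
finger_force: 48.4
```

```bash
python3 -c "
from h import *
go(571,-51.3,190)
p=status.read_state()['position']
I=[]
for n in ('side','top'):
    c=grab(n,2); u=proj(c,p+np.array([0,0,5]))[0]; print(n,u.round(1)); x,y=[int(v) for v in np.clip(u-50,0,[540,380])]; print(x,y)
    I.append(cv2.resize(c['color'][y:y+100,x:x+100,::-1],(400,400),interpolation=cv2.INTER_CUBIC))
cv2.imwrite('pics/e.png',np.hstack(I))"
```

```text
t5.58 pos [546.6, 39.9, 189.1] F [0.1, -0.2, -0.8] T [0.07, 0.02, -0.02] op 57.3 gf 48.4 q1 0.36 q6 -1.52
shift [0.0135, -0.0934, -0.0009]  yaw_y 113.2 tilt [-0.0007, 0.0002]
side [318.9 233.9]
268 183
top [285.5 233. ]
235 182
```

View pics/e.png

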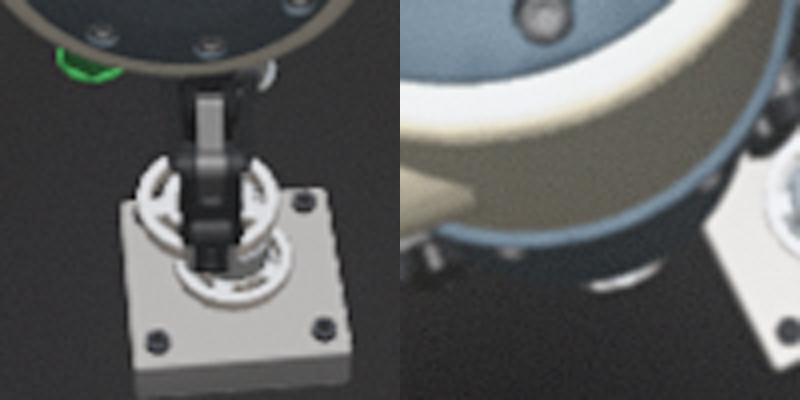

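The disc is held level and centred on the finger (side crop x ≈ 209, finger at 210). Moving over the shaft.

```bash
python3 -c "
from h import *
go(572.4,-50.9,135)"
```

```text
t5.78 pos [546.7, 40.9, 189.5] F [-0.7, 0.4, -0.7] T [0.05, 0.03, -0.01] op 57.1 gf 48.4 q1 0.36 q6 -1.52
shift [0.0127, -0.0945, 0.0545]  yaw_y 113.3 tilt [-0.0001, 0.0001]
```

Request:
play_rows([
  [0, 0, 0, 0.0118, -0.06, 0, 0.055],
  [0, 0, 0, 0.0118, -0.0935, 0, 0.055],
  [0, 0, 0, 0.0118, -0.0935, 0.02, 0.055],
  [0, 0, 0, 0.0118, -0.0935, 0.053, 0.055],
  [0, 0, 0, 0.0118, -0.0935, 0.053, 0.055],
  [0, 0, 0, 0.0118, -0.0935, 0.053, 0.055],
])

```text
clock: 6.52
position: [573.7, -50.3, 137.9]
tool_rot: [[-0.918, -0.396, 0.002], [-0.396, 0.918, -0.001], [-0.001, -0.001, -1.0]]
force: [0.2, 0.5, -0.0]
opening: 56.8
finger_force: 48.5
```

```bash
python3 -c "
from h import *
go(572.4,-50.9,112)
I=[]
for n in ('side','top'):
    c=grab(n,2); x,y=(276,170) if n=='side' else (297,182)
    I.append(cv2.resize(c['color'][y:y+100,x:x+100,::-1],(400,400),interpolation=cv2.INTER_CUBIC))
    print(n,proj(c,[[571,-51.3,123],[571,-51.3,140]]).round(1).tolist())
cv2.imwrite('pics/f.png',np.hstack(I))"
```

```text
t6.53 pos [573.7, -50.3, 137.9] F [0.2, 0.5, -0.0] T [-0.0, -0.01, 0.05] op 56.8 gf 48.5 q1 0.18 q6 -1.35
shift [0.0015, -0.0, 0.0259]  yaw_y 113.3 tilt [0.0018, -0.0005]
side [[325.3, 220.3], [325.4, 214.4]]
top [[347.3, 224.2], [348.2, 222.5]]
```

View pics/f.png

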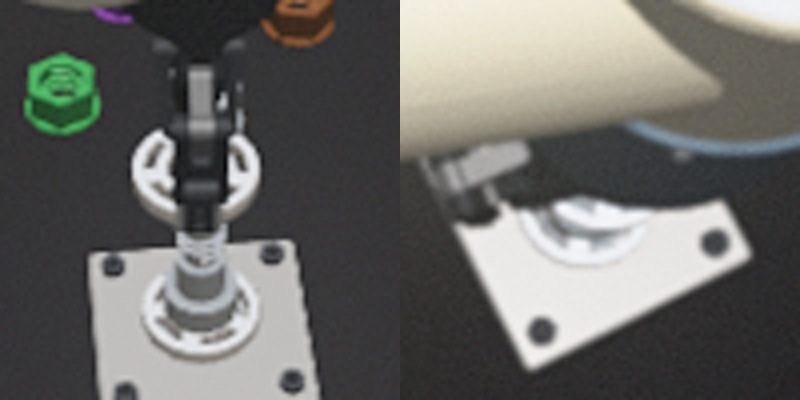

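Held disc centre x≈196 against shaft axis x≈202 in the side crop, so shift about +2 mm along tool x. Then descend.

Request:
play_rows([
  [0, 0, 0, 0.002, 0, 0.008, 0.055],
  [0, 0, 0, 0.002, 0, 0.016, 0.055],
  [0, 0, 0, 0.002, 0, 0.022, 0.055],
  [0, 0, 0, 0.002, 0, 0.026, 0.055],
  [0, 0, 0, 0.002, 0, 0.026, 0.055],
])

```text
clock: 7.35
position: [570.9, -51.5, 110.1]
tool_rot: [[-0.919, -0.395, -0.001], [-0.395, 0.919, -0.0], [0.001, 0.0, -1.0]]
force: [-0.2, -0.7, -0.7]
opening: 57.2
finger_force: 48.5
```

```bash
python3 -c "
from h import *
go(571.9,-51.1,112)"
```

```text
t7.35 pos [570.9, -51.5, 110.1] F [-0.2, -0.7, -0.7] T [0.02, 0.0, 0.03] op 57.2 gf 48.5 q1 0.18 q6 -1.35
shift [-0.0011, 0.0, -0.0019]  yaw_y 113.2 tilt [-0.0008, -0.0002]
```

Request:
play_rows([
  [0, 0, 0, 0, 0, 0.003, 0.055],
  [0, 0, 0, 0, 0, 0.006, 0.055],
  [0, 0, 0, 0, 0, 0.009, 0.055],
  [0, 0, 0, 0, 0, 0.009, 0.055],
])

```text
clock: 7.85
position: [570.9, -51.5, 101.2]
tool_rot: [[-0.919, -0.395, -0.001], [-0.395, 0.919, -0.0], [0.001, 0.0, -1.0]]
force: [-1.1, -0.1, -0.7]
opening: 57.2
finger_force: 48.5
```

```bash
python3 -c "
from h import *
go(571.9,-51.1,112)"
```

```text
t7.85 pos [570.9, -51.5, 101.2] F [-1.1, -0.1, -0.7] T [0.04, 0.01, -0.02] op 57.2 gf 48.5 q1 0.18 q6 -1.35
shift [-0.0011, -0.0, -0.0108]  yaw_y 113.3 tilt [-0.0005, -0.0]
```

On the thread with no side load. Continue past the shoulder at 86 mm.

Request:
play_rows([
  [0, 0, 0, 0, 0, 0.005, 0.055],
  [0, 0, 0, 0, 0, 0.01, 0.055],
  [0, 0, 0, 0, 0, 0.014, 0.055],
  [0, 0, 0, 0, 0, 0.018, 0.055],
  [0, 0, 0, 0, 0, 0.022, 0.055],
  [0, 0, 0, 0, 0, 0.022, 0.055],
])

```text
clock: 8.6
position: [570.8, -51.5, 79.1]
tool_rot: [[-0.919, -0.395, -0.001], [-0.395, 0.919, -0.0], [0.001, 0.0, -1.0]]
force: [-0.3, -0.0, -0.9]
opening: 57.2
finger_force: 48.5
```

```bash
python3 -c "
from h import *
go(571.9,-51.1,64)"
```

```text
t8.60 pos [570.8, -51.5, 79.1] F [-0.3, -0.0, -0.9] T [0.03, -0.01, -0.01] op 57.2 gf 48.5 q1 0.18 q6 -1.35
shift [-0.0012, -0.0, 0.0151]  yaw_y 113.2 tilt [-0.0007, -0.0001]
```

Request:
play_rows([
  [0, 0, 0, 0, 0, 0.005, 0.055],
  [0, 0, 0, 0, 0, 0.01, 0.055],
  [0, 0, 0, 0, 0, 0.014, 0.055],
  [0, 0, 0, 0, 0, 0.016, 0.055],
  [0, 0, 0, 0, 0, 0.016, 0.055],
])

```text
clock: 9.22
position: [571.0, -51.5, 63.4]
tool_rot: [[-0.919, -0.395, -0.0], [-0.395, 0.919, -0.0], [0.0, 0.0, -1.0]]
force: [0.4, 0.5, -0.7]
opening: 56.9
finger_force: 48.5
```

```bash
python3 -c "
from h import *
go(571.9,-51.1,64)"
```

```text
t9.22 pos [571.0, -51.5, 63.4] F [0.4, 0.5, -0.7] T [-0.02, -0.03, -0.02] op 56.9 gf 48.5 q1 0.18 q6 -1.35
shift [-0.001, 0.0, -0.0006]  yaw_y 113.3 tilt [-0.0002, -0.0001]
```

Request:
play_rows([
  [0, 0, 0, 0, 0, 0.001, 0.055],
  [0, 0, 0, 0, 0, 0.002, 0.055],
  [0, 0, 0, 0, 0, 0.003, 0.055],
  [0, 0, 0, 0, 0, 0.003, 0.055],
])

```text
clock: 9.72
position: [571.2, -51.5, 61.2]
tool_rot: [[-0.919, -0.395, 0.001], [-0.395, 0.919, -0.0], [-0.0, -0.0, -1.0]]
force: [-1.8, 1.2, 4.5]
opening: 56.7
finger_force: 49.0
```

```bash
python3 -c "
from h import *
go(571.9,-51.1,64)"
```

```text
t9.72 pos [571.2, -51.5, 61.2] F [-1.8, 1.2, 4.5] T [0.31, 0.89, 0.01] op 56.7 gf 49.0 q1 0.18 q6 -1.35
shift [-0.0008, 0.0001, -0.0028]  yaw_y 113.3 tilt [0.0006, -0.0001]
```

Contact where expected (61 mm TCP), so the disc is home. Release, raise, and go to the sleeve.

Request:
play_rows([
  [0, 0, 0, 0, 0, 0.002, 0.075],
  [0, 0, 0, 0, 0, 0.002, 0.075],
  [0, 0, 0, 0, 0, -0.01, 0.075],
  [0, 0, 0, 0, 0, -0.06, 0.06],
  [0, 0, 0, 0, 0, -0.11, 0.06],
  [0, 0, 0, 0.05, -0.04, -0.11, 0.06],
  [0, 0, 0, 0.1, -0.08, -0.11, 0.06],
  [0, 0, 0, 0.155, -0.13, -0.11, 0.06],
  [0, 0, 0, 0.155, -0.17, -0.11, 0.06],
  [0, 0, 0, 0.155, -0.173, -0.11, 0.06],
])

```text
clock: 10.98
position: [496.7, -274.6, 171.1]
tool_rot: [[-0.92, -0.391, 0.001], [-0.391, 0.92, -0.001], [-0.0, -0.001, -1.0]]
force: [0.9, 0.1, -1.1]
opening: 60.0
finger_force: 0.0
```

```bash
python3 - <<'E'
from h import *
go(497,-271.5,25)
c=grab("side",2); Z=np.load("S.npy",allow_pickle=True).item()
u=proj(c,[[571,-51.3,10+64]])[0]; print(u)
# disc seated? white blob centre and width around the seat
x,y=u.astype(int); g=c["color"][y-25:y+25,x-30:x+30,::-1]
cv2.imwrite("pics/g.png",np.hstack([cv2.resize(g,(600,500)),]))
E
```

```text
t10.97 pos [496.7, -274.6, 171.1] F [0.9, 0.1, -1.1] T [0.05, 0.04, -0.02] op 60.0 gf 0.0 q1 -0.23 q6 -0.94
shift [-0.0015, 0.0029, 0.1461]  yaw_y 113.0 tilt [0.0006, -0.0009]
[325.24012358 236.56514271]
```

Request:
play_rows([
  [0, 0, 0, -0.0015, 0.003, 0.05, 0.06],
  [0, 0, 0, -0.0015, 0.003, 0.1, 0.06],
  [0, 0, 0, -0.0015, 0.003, 0.14, 0.06],
  [0, 0, 0, -0.0015, 0.003, 0.158, 0.06],
  [0, 0, 0, -0.0015, 0.003, 0.166, 0.06],
  [0, 0, 0, -0.0015, 0.003, 0.166, 0.06],
])

```text
clock: 11.82
position: [497.5, -267.6, 4.9]
tool_rot: [[-0.918, -0.396, 0.0], [-0.396, 0.918, -0.0], [-0.0, -0.0, -1.0]]
force: [-0.2, 0.4, 0.2]
opening: 59.7
finger_force: 0.0
```

Request:
play_rows([
  [0, 0, 0, 0, 0, 0, 0.033],
  [0, 0, 0, 0, 0, 0, 0.033],
  [0, 0, 0, 0, 0, 0, 0.033],
  [0, 0, 0, 0, 0, 0, 0.033],
])

```text
clock: 12.32
position: [498.3, -268.6, 6.1]
tool_rot: [[-0.919, -0.395, 0.003], [-0.395, 0.919, -0.001], [-0.002, -0.002, -1.0]]
force: [-0.7, 1.2, 7.2]
opening: 34.9
finger_force: 45.6
```

```bash
python3 -c "
from h import *
go(571,-51.4,180)"
```

```text
t12.32 pos [498.3, -268.6, 6.1] F [-0.7, 1.2, 7.2] T [0.45, 0.16, 0.05] op 34.9 gf 45.6 q1 -0.22 q6 -0.95
shift [-0.153, 0.1704, -0.1739]  yaw_y 113.3 tilt [0.0029, -0.001]
```

Request:
play_rows([
  [0, 0, 0, 0, 0, -0.02, 0.033],
  [0, 0, 0, 0, 0, -0.07, 0.033],
  [0, 0, 0, 0, 0, -0.13, 0.033],
  [0, 0, 0, -0.04, 0.04, -0.174, 0.033],
  [0, 0, 0, -0.08, 0.08, -0.174, 0.033],
  [0, 0, 0, -0.12, 0.12, -0.174, 0.033],
  [0, 0, 0, -0.153, 0.16, -0.174, 0.033],
  [0, 0, 0, -0.153, 0.1704, -0.174, 0.033],
  [0, 0, 0, -0.153, 0.1704, -0.16, 0.033],
  [0, 0, 0, -0.153, 0.1704, -0.15, 0.033],
])

```text
clock: 13.58
position: [569.6, -52.3, 153.2]
tool_rot: [[-0.919, -0.394, -0.002], [-0.394, 0.919, 0.0], [0.001, 0.001, -1.0]]
force: [-0.4, 0.2, -0.5]
opening: 35.2
finger_force: 45.2
```

Request:
play_rows([
  [0, 0, 0, 0, 0, 0, 0.033],
  [0, 0, 0, 0, 0, 0, 0.033],
])

```text
clock: 13.82
position: [570.5, -52.2, 154.6]
tool_rot: [[-0.919, -0.394, 0.0], [-0.394, 0.919, -0.0], [0.0, -0.0, -1.0]]
force: [-0.2, 0.6, -0.0]
opening: 35.1
finger_force: 45.2
```

```bash
python3 - <<'E'
from h import *
go(571,-51.4,130)
I=[]
c=grab("side",3); x,y=(286,175)
cv2.imwrite('pics/h.png',cv2.resize(c['color'][y:y+80,x:x+80,::-1],(560,560),interpolation=cv2.INTER_CUBIC))
E
```

```text
t13.82 pos [570.5, -52.2, 154.6] F [-0.2, 0.6, -0.0] T [-0.01, -0.01, 0.01] op 35.1 gf 45.2 q1 0.18 q6 -1.35
shift [-0.0008, 0.0005, 0.0246]  yaw_y 113.2 tilt [0.0001, -0.0003]
```

View pics/h.png

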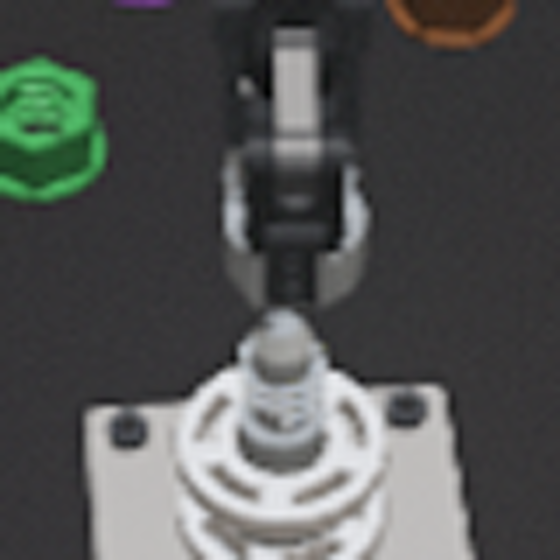

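Disc is seated on the shaft (centre x≈282). The held sleeve is at x≈296 against the shaft at 283, so shift −3 mm along tool x.

Request:
play_rows([
  [0, 0, 0, -0.003, 0.0004, 0, 0.033],
  [0, 0, 0, -0.003, 0.0004, 0.01, 0.033],
  [0, 0, 0, -0.003, 0.0004, 0.018, 0.033],
  [0, 0, 0, -0.003, 0.0004, 0.026, 0.033],
  [0, 0, 0, -0.003, 0.0004, 0.034, 0.033],
  [0, 0, 0, -0.003, 0.0004, 0.034, 0.033],
])

```text
clock: 14.72
position: [572.5, -49.8, 119.6]
tool_rot: [[-0.919, -0.395, -0.002], [-0.395, 0.919, -0.0], [0.002, 0.001, -1.0]]
force: [-0.5, -0.6, -0.1]
opening: 34.8
finger_force: 45.2
```

```bash
python3 -c "
from h import *
go(573.3,-51,112)"
```

```text
t14.72 pos [572.5, -49.8, 119.6] F [-0.5, -0.6, -0.1] T [0.01, -0.04, 0.02] op 34.8 gf 45.2 q1 0.19 q6 -1.35
shift [-0.0003, -0.0014, 0.0076]  yaw_y 113.2 tilt [-0.0017, -0.0001]
```

Request:
play_rows([
  [0, 0, 0, 0, -0.0005, 0.004, 0.033],
  [0, 0, 0, 0, -0.0005, 0.008, 0.033],
  [0, 0, 0, 0, -0.0005, 0.011, 0.033],
  [0, 0, 0, 0, -0.0005, 0.011, 0.033],
])

```text
clock: 15.22
position: [573.1, -50.2, 109.2]
tool_rot: [[-0.919, -0.395, -0.001], [-0.395, 0.919, -0.0], [0.001, 0.0, -1.0]]
force: [0.8, 0.4, -0.6]
opening: 34.9
finger_force: 45.2
```

```bash
python3 -c "
from h import *
go(573.3,-51,112)"
```

```text
t15.22 pos [573.1, -50.2, 109.2] F [0.8, 0.4, -0.6] T [-0.02, -0.02, 0.03] op 34.9 gf 45.2 q1 0.18 q6 -1.35
shift [0.0001, -0.0008, -0.0028]  yaw_y 113.3 tilt [-0.0006, -0.0]
```

Request:
play_rows([
  [0, 0, 0, 0, -0.0003, 0.005, 0.033],
  [0, 0, 0, 0, -0.0003, 0.01, 0.033],
  [0, 0, 0, 0, -0.0003, 0.014, 0.033],
  [0, 0, 0, 0, -0.0003, 0.018, 0.033],
  [0, 0, 0, 0, -0.0003, 0.021, 0.033],
  [0, 0, 0, 0, -0.0003, 0.021, 0.033],
])

```text
clock: 15.98
position: [573.2, -50.5, 88.2]
tool_rot: [[-0.919, -0.395, -0.001], [-0.395, 0.919, -0.0], [0.0, 0.0, -1.0]]
force: [-0.7, -1.0, -0.7]
opening: 35.0
finger_force: 45.2
```

```bash
python3 -c "
from h import *
go(573.3,-51,80)"
```

```text
t15.97 pos [573.2, -50.5, 88.2] F [-0.7, -1.0, -0.7] T [-0.06, -0.08, -0.01] op 35.0 gf 45.2 q1 0.18 q6 -1.35
shift [0.0001, -0.0005, 0.0082]  yaw_y 113.2 tilt [-0.0005, -0.0001]
```

Request:
play_rows([
  [0, 0, 0, 0, 0, 0.003, 0.033],
  [0, 0, 0, 0, 0, 0.006, 0.033],
  [0, 0, 0, 0, 0, 0.008, 0.033],
  [0, 0, 0, 0, 0, 0.009, 0.033],
  [0, 0, 0, 0, 0, 0.01, 0.033],
  [0, 0, 0, 0, 0, 0.01, 0.033],
])

```text
clock: 16.73
position: [573.3, -50.5, 80.1]
tool_rot: [[-0.919, -0.395, 0.001], [-0.395, 0.919, -0.0], [-0.001, -0.001, -1.0]]
force: [-4.2, 1.2, 10.4]
opening: 35.0
finger_force: 46.2
```

```bash
python3 -c "
from h import *
go(573.3,-51,80)"
```

```text
t16.73 pos [573.3, -50.5, 80.1] F [-4.2, 1.2, 10.4] T [0.58, 1.76, -0.01] op 35.0 gf 46.2 q1 0.18 q6 -1.35
shift [0.0002, -0.0005, 0.0001]  yaw_y 113.3 tilt [0.0007, -0.0003]
```

Contact at 80 mm TCP puts the underside at 74, so the sleeve is home. Release, then go to the nut at yaw 191°.

Request:
play_rows([
  [0, 0, 0, 0, 0, 0.002, 0.05],
  [0, 0, 0, 0, 0, 0.001, 0.05],
  [0, 0, 0, 0, 0, -0.02, 0.05],
  [0, 0, 0, 0, 0, -0.06, 0.05],
  [0, 0, 0, 0, 0, -0.09, 0.05],
  [0, 0, 0, 0, 0, -0.09, 0.05],
])

```text
clock: 17.48
position: [575.1, -50.5, 171.3]
tool_rot: [[-0.919, -0.395, 0.006], [-0.395, 0.919, 0.0], [-0.005, -0.002, -1.0]]
force: [0.2, -0.2, -0.9]
opening: 50.1
finger_force: 0.0
```

```bash
python3 -c "
from h import *
go(631.7,-211.5,60,191)"
```

```text
t17.48 pos [575.1, -50.5, 171.3] F [0.2, -0.2, -0.9] T [0.07, -0.01, 0.03] op 50.1 gf 0.0 q1 0.18 q6 -1.35
shift [0.0121, -0.17, 0.1116]  yaw_y 113.3 tilt [0.0056, 0.0002]  az(+cw) -77.7
```

Request:
play_rows([
  [0, 0, -10, 0.003, -0.05, 0, 0.05],
  [0, 0, -20, 0.006, -0.1, 0, 0.05],
  [0, 0, -30, 0.01, -0.15, 0, 0.05],
  [0, 0, -40, 0.01, -0.171, 0.03, 0.05],
  [0, 0, -50, 0.01, -0.171, 0.06, 0.05],
  [0, 0, -60, 0.01, -0.171, 0.09, 0.05],
  [0, 0, -70, 0.01, -0.171, 0.11, 0.05],
  [0, 0, -77.7, 0.01, -0.171, 0.11, 0.05],
  [0, 0, -77.7, 0.01, -0.171, 0.11, 0.05],
  [0, 0, -77.7, 0.01, -0.171, 0.11, 0.05],
])

```text
clock: 18.73
position: [631.7, -211.6, 58.3]
tool_rot: [[0.187, -0.982, -0.0], [-0.982, -0.187, 0.0], [-0.0, 0.0, -1.0]]
force: [0.3, -0.4, 0.4]
opening: 50.1
finger_force: 0.0
```

```bash
python3 -c "
from h import *
go(631.7,-211.5,6,191)"
```

```text
t18.73 pos [631.7, -211.6, 58.3] F [0.3, -0.4, 0.4] T [0.03, -0.02, 0.05] op 50.1 gf 0.0 q1 -0.09 q6 0.28
shift [-0.0, -0.0001, 0.0523]  yaw_y -169.2 tilt [-0.0002, 0.0001]  az(+cw) -0.2
```

Request:
play_rows([
  [0, 0, 0, 0, 0, 0.02, 0.05],
  [0, 0, 0, 0, 0, 0.04, 0.05],
  [0, 0, 0, 0, 0, 0.05, 0.05],
  [0, 0, 0, 0, 0, 0.052, 0.05],
  [0, 0, 0, 0, 0, 0.052, 0.05],
  [0, 0, 0, 0, 0, 0.052, 0.03],
  [0, 0, 0, 0, 0, 0.052, 0.03],
  [0, 0, 0, 0, 0, 0.052, 0.03],
  [0, 0, 0, 0, 0, 0.052, 0.03],
], squeeze=25)

```text
clock: 19.85
position: [632.4, -211.7, 7.6]
tool_rot: [[0.19, -0.982, 0.002], [-0.982, -0.19, -0.001], [0.001, -0.002, -1.0]]
force: [-0.1, 0.8, 4.8]
opening: 35.4
finger_force: 26.4
```

Request:
play_rows([
  [0, 0, 0, 0, 0, 0, 0.05],
  [0, 0, 0, 0, 0, 0, 0.05],
  [0, 0, 10, 0, 0, 0, 0.05],
  [0, 0, 20, 0, 0, 0, 0.05],
  [0, 0, 30, 0, 0, 0, 0.05],
  [0, 0, 40, 0, 0, 0, 0.05],
  [0, 0, 50, 0, 0, 0, 0.05],
  [0, 0, 60, 0, 0, 0, 0.05],
  [0, 0, 60, 0, 0, 0, 0.05],
])

```text
clock: 20.98
position: [631.3, -211.5, 6.0]
tool_rot: [[-0.754, -0.656, -0.001], [-0.656, 0.754, 0.0], [0.001, 0.001, -1.0]]
force: [0.1, 0.7, 0.4]
opening: 50.1
finger_force: 0.0
```

Request:
play_rows([
  [0, 0, 0, 0, 0, 0, 0.03],
  [0, 0, 0, 0, 0, 0, 0.03],
  [0, 0, 0, 0, 0, 0, 0.03],
  [0, 0, 0, 0, 0, 0, 0.03],
])

```text
clock: 21.48
position: [631.7, -211.5, 6.5]
tool_rot: [[-0.755, -0.656, -0.0], [-0.656, 0.755, 0.0], [-0.0, 0.0, -1.0]]
force: [-0.1, -0.7, -1.0]
opening: 35.5
finger_force: 25.4
```

```bash
python3 -c "
from h import *
go(631.7,-211.5,6,131)"
```

```text
t21.48 pos [631.7, -211.5, 6.5] F [-0.1, -0.7, -1.0] T [-0.11, -0.15, 0.02] op 35.5 gf 25.4 q1 -0.09 q6 -0.77
shift [-0.0, 0.0, 0.0005]  yaw_y 131.0 tilt [-0.0, 0.0]  az(+cw) -0.0
```

Request:
play_rows([
  [0, 0, 0, 0, 0, 0, 0.05],
  [0, 0, 0, 0, 0, 0, 0.05],
  [0, 0, -10, 0, 0, 0, 0.05],
  [0, 0, -20, 0, 0, 0, 0.05],
  [0, 0, -30, 0, 0, 0, 0.05],
  [0, 0, -40, 0, 0, 0, 0.05],
  [0, 0, -50, 0, 0, 0, 0.05],
  [0, 0, -60, 0, 0, 0, 0.05],
  [0, 0, -60, 0, 0, 0, 0.05],
])

```text
clock: 22.6
position: [631.6, -211.5, 6.5]
tool_rot: [[0.188, -0.982, -0.0], [-0.982, -0.188, 0.0], [-0.0, 0.0, -1.0]]
force: [-0.4, 0.3, 0.5]
opening: 50.1
finger_force: 0.0
```

Request:
play_rows([
  [0, 0, 0, 0, 0, 0, 0.03],
  [0, 0, 0, 0, 0, 0, 0.03],
  [0, 0, 0, 0, 0, 0, 0.03],
  [0, 0, 0, 0, 0, 0, 0.03],
  [0, 0, 0, 0, 0, 0, 0.03],
], squeeze=50)

```text
clock: 23.22
position: [631.9, -211.5, 6.8]
tool_rot: [[0.19, -0.982, 0.001], [-0.982, -0.19, -0.0], [0.0, -0.0, -1.0]]
force: [-0.1, 1.3, 2.8]
opening: 34.9
finger_force: 50.8
```

```bash
python3 -c "
from h import *
go(572,-51.2,190,287)"
```

```text
t23.23 pos [631.9, -211.5, 6.8] F [-0.1, 1.3, 2.8] T [0.29, 0.03, -0.05] op 34.9 gf 50.8 q1 -0.09 q6 0.28
shift [-0.1688, 0.0283, -0.1833]  yaw_y -169.1 tilt [0.0005, -0.0001]  az(+cw) 83.9
```

Request:
play_rows([
  [0, 0, 0, 0, 0, -0.03, 0.03],
  [0, 0, -10, 0, 0, -0.08, 0.03],
  [0, 0, -20, 0, 0, -0.13, 0.03],
  [0, 0, -30, -0.03, 0, -0.155, 0.03],
  [0, 0, -40, -0.07, 0.01, -0.155, 0.03],
  [0, 0, -50, -0.11, 0.02, -0.155, 0.03],
  [0, 0, -60, -0.15, 0.0294, -0.155, 0.03],
  [0, 0, -70, -0.1687, 0.0294, -0.155, 0.03],
  [0, 0, -80, -0.1687, 0.0294, -0.155, 0.03],
  [0, 0, -90, -0.1687, 0.0294, -0.155, 0.03],
])

```text
clock: 24.48
position: [570.0, -51.1, 160.7]
tool_rot: [[0.981, 0.196, -0.002], [0.196, -0.981, 0.0], [-0.002, -0.001, -1.0]]
force: [-0.3, 0.5, -0.9]
opening: 34.6
finger_force: 50.3
```

Request:
play_rows([
  [0, 0, -6, 0, 0, 0.0, 0.03],
  [0, 0, -6, 0, 0, 0, 0.03],
  [0, 0, -6, 0, 0, 0, 0.03],
])

```text
clock: 24.85
position: [570.5, -51.5, 161.1]
tool_rot: [[0.957, 0.289, -0.001], [0.289, -0.957, 0.0], [-0.001, -0.0, -1.0]]
force: [0.5, -0.2, -1.0]
opening: 35.1
finger_force: 50.3
```

```bash
python3 - <<'E'
from h import *
go(570.9,-51.5,130,287)
c=grab("side",3); x,y=(286,165)
a=cv2.resize(c['color'][y:y+80,x:x+80,::-1],(560,560),interpolation=cv2.INTER_CUBIC)
c=grab("top",3); x,y=(300,180)
b=cv2.resize(c['color'][y:y+80,x:x+80,::-1],(240,240),interpolation=cv2.INTER_CUBIC)
cv2.imwrite('pics/i.png',np.hstack([a,np.vstack([b,np.zeros((320,240,3),np.uint8)])]))
E
```

```text
t24.85 pos [570.5, -51.5, 161.1] F [0.5, -0.2, -1.0] T [-0.04, 0.01, -0.04] op 35.1 gf 50.3 q1 0.18 q6 1.68
shift [0.0004, 0.0001, 0.0311]  yaw_y -73.2 tilt [-0.0009, 0.0001]  az(+cw) -0.2
```

View pics/i.png

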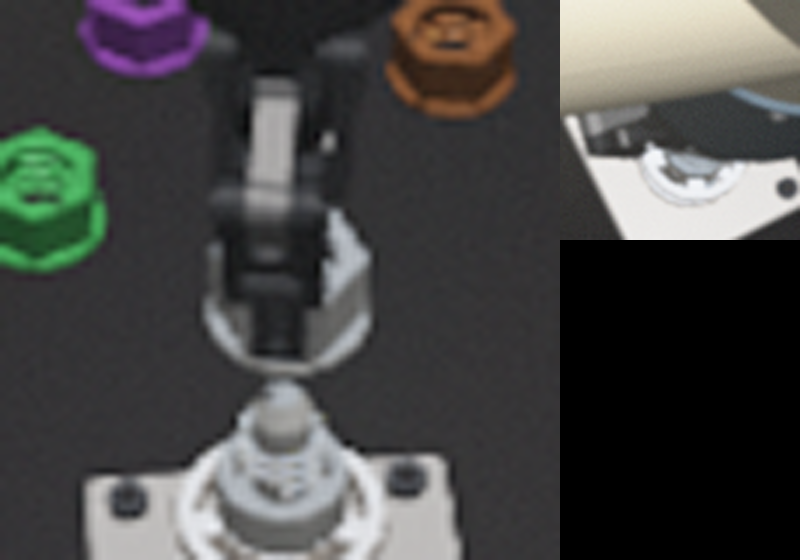

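Disc and sleeve are seated. The nut flange is centred at x≈288.5 against the shaft at 283, so shift about 1.2 mm and descend onto the pilot.

Request:
play_rows([
  [0, 0, 0, 0.0012, -0.0001, 0.01, 0.03],
  [0, 0, 0, 0.0012, -0.0001, 0.02, 0.03],
  [0, 0, 0, 0.0012, -0.0001, 0.03, 0.03],
  [0, 0, 0, 0.0012, -0.0001, 0.036, 0.03],
  [0, 0, 0, 0.0012, -0.0001, 0.04, 0.03],
  [0, 0, 0, 0.0012, -0.0001, 0.04, 0.03],
  [0, 0, 0, 0.0012, -0.0001, 0.04, 0.03],
])

```text
clock: 26.02
position: [572.1, -51.1, 121.9]
tool_rot: [[0.957, 0.292, 0.001], [0.292, -0.957, -0.0], [0.001, 0.0, -1.0]]
force: [0.1, 0.2, -0.7]
opening: 34.8
finger_force: 50.4
```

```bash
python3 -c "
from h import *
go(571.7,-51.1,113,287)"
```

```text
t26.02 pos [572.1, -51.1, 121.9] F [0.1, 0.2, -0.7] T [-0.05, 0.01, -0.04] op 34.8 gf 50.4 q1 0.18 q6 1.68
shift [-0.0004, -0.0001, 0.0089]  yaw_y -73.0 tilt [0.0007, -0.0]  az(+cw) -0.0
```

Request:
play_rows([
  [0, 0, 0, 0, 0, 0.0015, 0.03],
  [0, 0, 0, 0, 0, 0.003, 0.03],
  [0, 0, 0, 0, 0, 0.0045, 0.03],
  [0, 0, 0, 0, 0, 0.006, 0.03],
  [0, 0, 0, 0, 0, 0.006, 0.03],
])

```text
clock: 26.65
position: [571.8, -51.1, 115.3]
tool_rot: [[0.957, 0.292, -0.0], [0.292, -0.957, -0.0], [-0.0, -0.0, -1.0]]
force: [-0.7, -0.0, -2.5]
opening: 34.6
finger_force: 50.4
```

```bash
python3 -c "
from h import *
go(571.7,-51.1,113,287)"
```

```text
t26.65 pos [571.8, -51.1, 115.3] F [-0.7, -0.0, -2.5] T [0.03, -0.01, 0.01] op 34.6 gf 50.4 q1 0.18 q6 1.68
shift [-0.0001, 0.0, 0.0023]  yaw_y -73.0 tilt [-0.0004, -0.0]  az(+cw) -0.0
```

Request:
play_rows([
  [0, 0, 0, 0, 0, 0.0007, 0.03],
  [0, 0, 0, 0, 0, 0.0014, 0.03],
  [0, 0, 0, 0, 0, 0.002, 0.03],
  [0, 0, 0, 0, 0, 0.002, 0.03],
])

```text
clock: 27.15
position: [571.9, -51.1, 113.5]
tool_rot: [[0.957, 0.292, 0.0], [0.292, -0.957, -0.0], [-0.0, 0.0, -1.0]]
force: [-1.3, 0.9, -2.0]
opening: 35.2
finger_force: 50.4
```

```bash
python3 -c "
from h import *
go(571.7,-51.1,113,287)"
```

```text
t27.15 pos [571.9, -51.1, 113.5] F [-1.3, 0.9, -2.0] T [0.04, 0.02, -0.01] op 35.2 gf 50.4 q1 0.18 q6 1.68
shift [-0.0002, -0.0, 0.0005]  yaw_y -73.0 tilt [0.0, -0.0]  az(+cw) -0.0
```

Request:
play_rows([
  [0, 0, 0, 0, 0, 0.0005, 0.03],
  [0, 0, 0, 0, 0, 0.001, 0.03],
  [0, 0, 0, 0, 0, 0.0015, 0.03],
  [0, 0, 0, 0, 0, 0.0015, 0.03],
])

```text
clock: 27.65
position: [572.1, -51.1, 113.0]
tool_rot: [[0.956, 0.292, 0.001], [0.292, -0.956, -0.0], [0.001, 0.001, -1.0]]
force: [-2.7, 0.7, 6.0]
opening: 34.7
finger_force: 51.3
```

```bash
python3 -c "
from h import *
go(571.7,-51.1,113,287)"
```

```text
t27.65 pos [572.1, -51.1, 113.0] F [-2.7, 0.7, 6.0] T [0.35, 1.05, -0.01] op 34.7 gf 51.3 q1 0.18 q6 1.68
shift [-0.0004, -0.0002, 0.0]  yaw_y -73.0 tilt [0.0011, -0.0002]  az(+cw) -0.0
```

Contact at the expected height (underside ≈106.6). Turn backward, easing up with the climb.

Request:
play_rows([
  [0, 0, -8, 0, 0, -0.0001, 0.03],
  [0, 0, -16, 0, 0, -0.0003, 0.03],
  [0, 0, -24, 0, 0, -0.0004, 0.03],
  [0, 0, -30, 0, 0, -0.0005, 0.03],
  [0, 0, -30, 0, 0, -0.0005, 0.03],
])

```text
clock: 28.28
position: [572.5, -50.9, 113.1]
tool_rot: [[0.683, 0.73, 0.002], [0.73, -0.683, 0.0], [0.001, 0.001, -1.0]]
force: [-0.2, 1.6, 2.8]
opening: 34.5
finger_force: 50.9
```

```bash
python3 -c "
from h import *
go(571.7,-51.1,113,287)"
```

```text
t28.27 pos [572.5, -50.9, 113.1] F [-0.2, 1.6, 2.8] T [0.58, 0.1, 0.05] op 34.5 gf 50.9 q1 0.18 q6 2.21
shift [-0.0007, -0.0004, 0.0001]  yaw_y -43.1 tilt [0.0017, 0.0003]  az(+cw) 29.9
```

Request:
play_rows([
  [0, 0, -4, 0, 0, 0.0005, 0.03],
  [0, 0, -8, 0, 0, 0.0005, 0.03],
  [0, 0, -10, 0, 0, 0.0005, 0.03],
  [0, 0, -10, 0, 0, 0.0005, 0.03],
])

```text
clock: 28.78
position: [572.5, -50.9, 112.6]
tool_rot: [[0.547, 0.837, 0.002], [0.837, -0.547, 0.0], [0.001, 0.001, -1.0]]
force: [1.2, 1.7, 5.2]
opening: 35.1
finger_force: 51.1
```

```bash
python3 -c "
from h import *
go(571.7,-51.1,113,287)"
```

```text
t28.77 pos [572.5, -50.9, 112.6] F [1.2, 1.7, 5.2] T [0.85, -0.11, -0.04] op 35.1 gf 51.1 q1 0.18 q6 2.38
shift [-0.0006, -0.0006, -0.0004]  yaw_y -33.1 tilt [0.0017, 0.0002]  az(+cw) 39.9
```

Request:
play_rows([
  [0, 0, -4, 0, 0, 0, 0.03],
  [0, 0, -7, 0, 0, 0, 0.03],
  [0, 0, -7, 0, 0, 0, 0.03],
])

```text
clock: 29.15
position: [572.3, -50.6, 112.0]
tool_rot: [[0.441, 0.898, 0.001], [0.898, -0.441, 0.001], [0.001, 0.0, -1.0]]
force: [0.3, 4.1, 2.2]
opening: 35.1
finger_force: 50.9
```

```bash
python3 -c "
from h import *
go(571.7,-51.1,113,287)"
```

```text
t29.15 pos [572.3, -50.6, 112.0] F [0.3, 4.1, 2.2] T [1.26, -0.56, 0.03] op 35.1 gf 50.9 q1 0.18 q6 2.50
shift [-0.0007, -0.0003, -0.001]  yaw_y -26.1 tilt [0.0009, 0.0007]  az(+cw) 46.9
```

Request:
play_rows([
  [0, 0, -4, 0, 0, 0, 0.03],
  [0, 0, -7, 0, 0, 0, 0.03],
  [0, 0, -7, 0, 0, 0, 0.03],
])

```text
clock: 29.52
position: [571.2, -51.2, 111.0]
tool_rot: [[0.329, 0.944, -0.002], [0.944, -0.329, -0.0], [-0.001, -0.002, -1.0]]
force: [0.5, 0.6, -2.6]
opening: 34.8
finger_force: 50.3
```

```bash
python3 -c "
from h import *
go(571.7,-51.1,113,287)"
```

```text
t29.52 pos [571.2, -51.2, 111.0] F [0.5, 0.6, -2.6] T [0.22, -0.29, -0.02] op 34.8 gf 50.3 q1 0.18 q6 2.62
shift [0.0003, 0.0004, -0.002]  yaw_y -19.2 tilt [-0.0021, -0.0002]  az(+cw) 53.8
```

Contact vanished: off the thread start. Lower to feel the drop.

Request:
play_rows([
  [0, 0, 0, 0, 0, 0.001, 0.03],
  [0, 0, 0, 0, 0, 0.002, 0.03],
  [0, 0, 0, 0, 0, 0.0025, 0.03],
  [0, 0, 0, 0, 0, 0.0025, 0.03],
])

```text
clock: 30.02
position: [571.7, -51.2, 109.4]
tool_rot: [[0.327, 0.945, -0.0], [0.945, -0.327, -0.0], [-0.0, -0.0, -1.0]]
force: [-0.0, -0.0, -1.8]
opening: 34.9
finger_force: 50.4
```

```bash
python3 -c "
from h import *
go(571.7,-51.1,113,287)"
```

```text
t30.02 pos [571.7, -51.2, 109.4] F [-0.0, -0.0, -1.8] T [-0.0, -0.01, 0.01] op 34.9 gf 50.4 q1 0.18 q6 2.63
shift [0.0001, -0.0, -0.0036]  yaw_y -19.1 tilt [-0.0004, -0.0002]  az(+cw) 53.9
```

Request:
play_rows([
  [0, 0, 0, 0, 0, 0.001, 0.03],
  [0, 0, 0, 0, 0, 0.0015, 0.03],
  [0, 0, 0, 0, 0, 0.0025, 0.03],
  [0, 0, 0, 0, 0, 0.0025, 0.03],
])

```text
clock: 30.52
position: [572.0, -51.1, 108.3]
tool_rot: [[0.326, 0.945, 0.001], [0.945, -0.326, -0.0], [0.0, 0.001, -1.0]]
force: [-2.9, 2.0, 6.9]
opening: 35.1
finger_force: 51.5
```

```bash
python3 -c "
from h import *
go(571.7,-51.1,113,287)"
```

```text
t30.52 pos [572.0, -51.1, 108.3] F [-2.9, 2.0, 6.9] T [0.44, 1.19, -0.03] op 35.1 gf 51.5 q1 0.18 q6 2.63
shift [-0.0001, -0.0003, -0.0047]  yaw_y -19.0 tilt [0.001, -0.0003]  az(+cw) 54.0
```

Dropped 6 mm onto the turn below. Now forward, following the pitch.

Request:
play_rows([
  [0, 0, 10, 0, 0, -0.0002, 0.03],
  [0, 0, 20, 0, 0, -0.0001, 0.03],
  [0, 0, 30, 0, 0, 0.0001, 0.03],
  [0, 0, 40, 0, 0, 0.0003, 0.03],
  [0, 0, 50, 0, 0, 0.0004, 0.03],
  [0, 0, 60, 0, 0, 0.0006, 0.03],
  [0, 0, 60, 0, 0, 0.0006, 0.03],
])

```text
clock: 31.4
position: [572.2, -51.3, 107.3]
tool_rot: [[0.981, 0.192, 0.001], [0.192, -0.981, -0.0], [0.001, 0.001, -1.0]]
force: [-2.1, 0.5, 6.0]
opening: 34.6
finger_force: 51.2
```

```bash
python3 -c "
from h import *
go(571.7,-51.1,113,287)"
```

```text
t31.40 pos [572.2, -51.3, 107.3] F [-2.1, 0.5, 6.0] T [0.0, 0.8, -0.09] op 34.6 gf 51.2 q1 0.18 q6 1.58
shift [-0.0004, -0.0002, -0.0057]  yaw_y -79.0 tilt [0.0011, -0.0004]  az(+cw) -6.0
```

Request:
play_rows([
  [0, 0, 10, 0, 0, 0.0001, 0.03],
  [0, 0, 20, 0, 0, 0.0002, 0.03],
  [0, 0, 30, 0, 0, 0.0004, 0.03],
  [0, 0, 40, 0, 0, 0.0006, 0.03],
  [0, 0, 50, 0, 0, 0.0007, 0.03],
  [0, 0, 60, 0, 0, 0.0009, 0.03],
  [0, 0, 70, 0, 0, 0.0011, 0.03],
  [0, 0, 80, 0, 0, 0.0012, 0.03],
  [0, 0, 90, 0, 0, 0.0014, 0.03],
  [0, 0, 90, 0, 0, 0.0014, 0.03],
])

```text
clock: 32.65
position: [572.2, -51.4, 105.8]
tool_rot: [[0.193, -0.981, 0.001], [-0.981, -0.193, -0.001], [0.001, -0.001, -1.0]]
force: [-2.5, -0.3, 5.7]
opening: 34.8
finger_force: 51.2
```

```bash
python3 -c "
from h import *
go(571.7,-51.1,113,287)"
```

```text
t32.65 pos [572.2, -51.4, 105.8] F [-2.5, -0.3, 5.7] T [-0.2, 0.79, 0.0] op 34.8 gf 51.2 q1 0.18 q6 0.01
shift [-0.0003, 0.0004, -0.0072]  yaw_y -168.9 tilt [0.001, -0.0005]  az(+cw) 84.1
```

Request:
play_rows([
  [0, 0, 10, 0, 0, 0.0002, 0.03],
  [0, 0, 20, 0, 0, 0.0003, 0.03],
  [0, 0, 30, 0, 0, 0.0005, 0.03],
  [0, 0, 40, 0, 0, 0.0007, 0.03],
  [0, 0, 50, 0, 0, 0.0008, 0.03],
  [0, 0, 60, 0, 0, 0.001, 0.03],
  [0, 0, 70, 0, 0, 0.0012, 0.03],
  [0, 0, 80, 0, 0, 0.0013, 0.03],
  [0, 0, 90, 0, 0, 0.0015, 0.03],
  [0, 0, 90, 0, 0, 0.0015, 0.03],
])

```text
clock: 33.9
position: [572.0, -51.3, 104.3]
tool_rot: [[-0.981, -0.193, 0.001], [-0.193, 0.981, -0.001], [-0.001, -0.001, -1.0]]
force: [-2.6, -1.6, 6.7]
opening: 35.0
finger_force: 51.3
```

Request:
play_rows([
  [0, 0, 10, 0, 0, 0.0002, 0.03],
  [0, 0, 20, 0, 0, 0.0003, 0.03],
  [0, 0, 30, 0, 0, 0.0005, 0.03],
  [0, 0, 40, 0, 0, 0.0007, 0.03],
  [0, 0, 50, 0, 0, 0.0008, 0.03],
  [0, 0, 60, 0, 0, 0.001, 0.03],
  [0, 0, 60, 0, 0, 0.001, 0.03],
])

```text
clock: 34.78
position: [571.9, -51.3, 103.3]
tool_rot: [[-0.658, 0.753, 0.0], [0.753, 0.658, -0.0], [-0.001, 0.0, -1.0]]
force: [-3.4, -0.1, 5.9]
opening: 35.0
finger_force: 51.3
```

```bash
python3 -c "
from h import *
go(571.7,-51.1,113,287)"
```

```text
t34.77 pos [571.9, -51.3, 103.3] F [-3.4, -0.1, 5.9] T [-0.04, 1.15, -0.06] op 35.0 gf 51.3 q1 0.18 q6 -2.61
shift [0.0003, -0.0, -0.0097]  yaw_y 41.1 tilt [0.0004, -0.0004]  az(+cw) -65.9
```

300° done and 5.0 mm down. Regrip 60° back.

Request:
play_rows([
  [0, 0, 0, 0, 0, -0.0005, 0.05],
  [0, 0, 0, 0, 0, -0.0005, 0.05],
  [0, 0, -10, 0, 0, -0.0005, 0.05],
  [0, 0, -20, 0, 0, -0.0005, 0.05],
  [0, 0, -30, 0, 0, -0.0005, 0.05],
  [0, 0, -40, 0, 0, -0.0005, 0.05],
  [0, 0, -50, 0, 0, -0.0005, 0.05],
  [0, 0, -60, 0, 0, -0.0005, 0.05],
  [0, 0, -60, 0, 0, -0.0005, 0.05],
])

```text
clock: 35.9
position: [571.9, -51.0, 102.7]
tool_rot: [[-0.982, -0.19, -0.0], [-0.19, 0.982, 0.0], [0.0, 0.0, -1.0]]
force: [0.2, 0.7, -0.6]
opening: 50.0
finger_force: 0.0
```

Request:
play_rows([
  [0, 0, 0, 0, 0, 0, 0.03],
  [0, 0, 0, 0, 0, 0, 0.03],
  [0, 0, 0, 0, 0, 0, 0.03],
  [0, 0, 0, 0, 0, 0, 0.03],
  [0, 0, 0, 0, 0, 0, 0.03],
])

```text
clock: 36.52
position: [572.1, -51.0, 103.1]
tool_rot: [[-0.982, -0.19, 0.0], [-0.19, 0.982, 0.0], [-0.0, -0.0, -1.0]]
force: [1.3, 0.3, 1.2]
opening: 35.0
finger_force: 50.8
```

```bash
python3 -c "
from h import *
go(571.7,-51.1,113,101)"
```

```text
t36.52 pos [572.1, -51.0, 103.1] F [1.3, 0.3, 1.2] T [0.13, -0.18, -0.01] op 35.0 gf 50.8 q1 0.18 q6 -1.56
shift [0.0004, 0.0, -0.0099]  yaw_y 100.9 tilt [0.0004, 0.0001]  az(+cw) -0.1
```

Request:
play_rows([
  [0, 0, 10, 0, 0, 0.0002, 0.03],
  [0, 0, 20, 0, 0, 0.0003, 0.03],
  [0, 0, 30, 0, 0, 0.0005, 0.03],
  [0, 0, 40, 0, 0, 0.0007, 0.03],
  [0, 0, 50, 0, 0, 0.0008, 0.03],
  [0, 0, 60, 0, 0, 0.001, 0.03],
  [0, 0, 60, 0, 0, 0.001, 0.03],
  [0, 0, 60, 0, 0, 0.001, 0.03],
])

```text
clock: 37.52
position: [571.8, -51.2, 102.1]
tool_rot: [[-0.658, 0.753, -0.0], [0.753, 0.658, -0.0], [-0.0, -0.0, -1.0]]
force: [0.0, -0.8, 1.7]
opening: 34.9
finger_force: 51.0
```

```bash
python3 - <<'E'
from h import *
go(571.7,-51.1,113,41)
c=grab("side",3); x,y=(286,185)
cv2.imwrite('pics/j.png',cv2.resize(c['color'][y:y+80,x:x+80,::-1],(560,560),interpolation=cv2.INTER_CUBIC))
E
```

```text
t37.52 pos [571.8, -51.2, 102.1] F [0.0, -0.8, 1.7] T [-0.1, 0.02, -0.06] op 34.9 gf 51.0 q1 0.18 q6 -2.61
shift [0.0002, -0.0001, -0.0109]  yaw_y 41.1 tilt [-0.0, -0.0002]  az(+cw) 0.1
```

View pics/j.png

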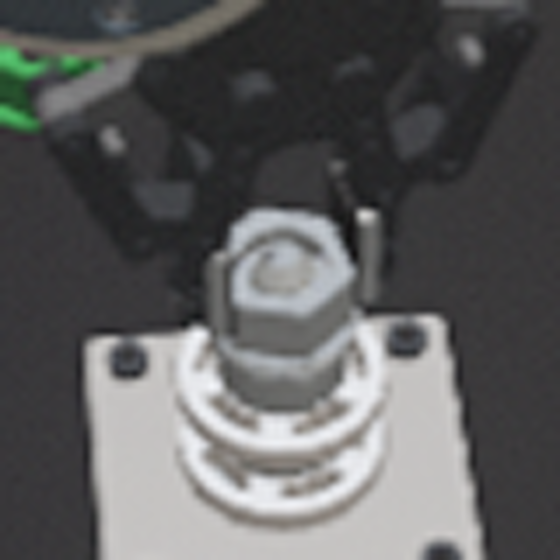

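The nut sits square and gripped above the sleeve and disc, started on the thread, with its underside about 95.5 mm up. Handing in.

```bash
python3 -c "
from workcell import manip
print(manip.finish_job())"
```

```text
the job is handed in; nothing more can be done
None
```

The job is handed in, verdict not shown: disc and sleeve are home, and the nut dropped off the thread's start, was turned one full turn clockwise to about 95.5 mm and is still gripped, at 37.5 s.

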